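Open the lens box's pass-through chamber

TASK

Open the outer lid of the lens box's pass-through chamber so the lenses can be collected. First make sure by touch that the inner gate is shut: push firmly straight down on its handle, driving it home if it gives, until it stops solidly, without ramming it. Then slide the lid to the wide ends of its keyhole slots, lift it off and lay it gently on the rubber mat, handle up, leaving the gate shut and the bottle, jar and bin where they are.

Things in the scene. Friction and masses are not known exactly. Their poses are not given: they have to be found in the camera images.
- chamber: Pass-through chamber on the side of a clear lens box, one fixed unit on the bench, turned a little. Origin: centre of the chamber's underside. 170 mm (x) by 210 mm (y) by 120 mm high, open on top under the lid. At its -y end: gate housing (190 x 36 mm, 132 mm high, centred at y -123 mm), a tunnel, and from y -262 mm the lens box (300 mm high, x -120 to +300 mm). Its +y end is free.
- opening (a point): Centre of the chamber's top opening, level with its flat aluminium rim, 120 mm above the bench. Axes as the chamber's. Four steel studs stand fixed on the rim at x +-66 mm, y +88 and -60 mm from here: shank 6 mm thick, head 15 mm across with its underside 8.5 mm and its top 13.5 mm above the rim (2.5 mm clear over the lid's plate).
- gate (a joint): Inner door: a guillotine gate sliding up and down in its housing. Value in m: 0 = shut, positive = open. It starts from shut to 12 mm open and stays where left. Pushed by the black bar handle on top, at chamber x 0, y -123 mm. It drags: 3 to 7 N moves it down, so a light touch proves nothing. 12 to 18 N held half a second that moves it no further is a sound check; over 35 N harms it.
- gate_end (a point): Centre of the top of the gate's fixed housing, 132 mm above the bench, under the gate's handle. The handle: a bar 95 mm along the chamber's x, 20 mm wide, 16 mm high, on two screwed stems set to a different height each time: its top is 38 to 58 mm above this point with the gate shut, so its height does not show whether it is. Rubber bushes let the bar give 1 mm per 7 N, 5 mm at most.
- lid: Outer door: a loose aluminium lid with clear window, 170 (x) x 210 (y) x 6 mm, 0.35 to 0.6 kg, flat on the rim. Origin: centre of its underside; axes about as the chamber's. Four keyhole slots along y, 10 mm wide (narrow end), 24 mm (wide). Starts at chamber y 0 to 5 mm, held down by the stud heads. Slid towards chamber +y to 24 mm (20 to 28; sideways within 4) it lifts straight off. Stops at -2 and +33 mm.
- lid_grip (a point): Centre of the lid's black bar handle: 14 x 14 mm in section, 114 mm long along the lid's y, 41 mm above the lid's underside, over its middle, on a 14 mm post at each end (86 mm free between the posts, 28 mm free under the bar).
- mat: Black rubber mat fixed flat on the bench, 220 mm (its x) by 280 mm (its y), 4 mm thick. Origin: centre of its underside, on the bench.
- cleaner: White bottle of lens cleaner, 60 mm across, 150 mm high. Origin at the centre of its foot. To be left alone.
- jar: Amber jar with a black cap, 72 mm across, 80 mm high. Origin at the centre of its foot. To be left alone.
- bin: Green open parts bin, 85 x 130 mm, 45 mm high. Origin at the centre of its underside. To be left alone.

How it is judged:
On the way, in this order (a step that is already met when the one before it is completed fails the run):
1. the gate is felt to be shut: the fingers push its handle with more than 9 N while it is home (contact force between the fingers and gate above 9 N and value of joint gate below 0.0015 m), for 0.2 s.
2. the lid is slid along its slots until the studs are in the wide ends, still lying on the rim (y of lid in the frame of chamber above 0.018 m and z of lid in the frame of chamber below 0.125 m).
3. the lid is lifted clear of the studs (z of lid in the frame of chamber above 0.14 m), for 0.1 s.
At the end, for the whole second after the job is handed in: The lid lies flat and still on the rubber mat, handle up, its centre within 80 mm of the mat's, and the gate is shut (within 2 mm) (value of joint gate below 0.002 m and horizontal distance between lid and mat below 0.08 m and height (world z) of lid below 0.008 m and angle between lid's own z axis and vertical below 0.06 rad and height (world z) of lid_grip above 0.035 m and linear speed of lid below 0.02 m/s); the robot touches nothing.
It fails at once if the lid is lifted while the gate is more than 3 mm open (value of joint gate above 0.003 m and z of lid in the frame of chamber above 0.128 m).
It fails at once if the gate is rammed with more than 35 N (contact force between anything else and gate above 35 N).
It fails at once if the lid is dropped (moves faster than 0.5 m/s without the fingers on it) (linear speed of lid above 0.5 m/s and contact force between the fingers and lid below 0.1 N).
It fails at once if the bottle, jar or bin is moved by more than 30 mm (distance of any of cleaner, jar, bin from where it was at the start of the episode above 0.03 m).
It also fails if it takes over 54 s, if anything falls off the work surface, if the arm or the gripper's body presses on something with over 40 N, if the wrist force passes 120 N, or if a joint passes its speed limit or range.

ROBOT

A 6-joint arm with a two-finger parallel gripper is mounted at the origin on the work surface. World frame = base frame: x ahead of the robot, y to its left, z up, the work surface at z = 0. Lengths are in m, angles in rad, forces in N, time in s.
With the tool pointing down it reaches from about 0.35 to 0.975 m from the base axis. Payload 4.9 kg.
Tool frame: the origin (TCP) lies between the finger pads; the fingertips stand 14 mm ahead of it and the grasp point (between the pads) lies 5 mm behind it (manip.tcp_to_tips is the distance from the TCP to the fingertips, in m); z points along the fingers, y is the line along which they close (so a half turn about z gives the same grasp; the last joint's range is limited). The gripper opens to 85 mm and grips with 20 to 120 N. Pads are 22 mm wide; open, the fingers measure 114 mm over their backs; the gripper's body (76 mm by 85 mm) begins 54 mm behind the grasp point. The pads swing forward as they close: fully open they stand 13 mm farther back than shut.
Start: joints at [1.188, 0.053, 1.613, -0, 1.476, -0.119], TCP at [0.163, 0.603, 0.223] pointing down, gripper open.
Joint ranges: [-3.01, 3.01], [-1.01, 2.22], [0.06, 2.58], [-1.02, 4.17], [0.09, 2.62], [-3.14, 3.14]. Speed limits (rad/s): [2.57, 2.57, 3.14, 3.14, 3.14, 3.14].

INTERFACE

Orientations are given as a unit quaternion [w, x, y, z].
In Python, from plant import manip gives the robot as it stands.
- The arm moves only by the tool servo_tool, never from a script. Its argument "moves" is a list that holds one entry, the list of rows, each a list of 7 numbers: the shift along the tool's x, y, z in mm, then the turn, a rotation vector about the tool's x, y, z in degrees, then the finger opening in mm, from 0 to 85.4. In form: [[[x, y, z, ax, ay, az, fingers], ...]]. A call has 1 to 12 rows; each row shifts and turns the commanded pose from where the row before left it, along the tool's axes as they then stand; what a row does not reach is not made up. A row lasts 1/8 s, in which the tool goes at most 62.5 mm and 10.7 degrees, less where a joint would pass 70% of its speed; a pose out of reach is approached as far as the arm can. A call with a gripper value outside its range is refused whole. The fingers move at their own pace and stop on an object; the grip force is fixed at half the most. Time passes only in rows, so rows that do not move let the fingers close. It gives the time, the measured TCP pose, the force, the opening and the grip force at its end, in the units of the state.
- manip.state(): the state, without advancing time (a new reading comes with each control period).
- manip.grab_frame(name): name is "scene" or "top" or "wrist"; returns a dict with "image" (420x560x3 uint8, blue, green, red), "mtx" (3x3 intrinsics, pixels), "eye" and "rotation" of the camera in the world. Camera axes: x right, y down, z forward; pixel columns grow to the right and rows downward; lengths in m; the calibration is good to about 2 mm. A picture is of the moment at which its call begins. There is no depth.
- manip.job_done(): hands the job in; it is judged then, once.
The state is a dict: "time": time; "joint_pos": joint angles; "joint_vel": joint speeds; "joint_efforts": joint torques, N m; "tool_pos": TCP position; "tool_rot": TCP orientation; "contact_force": force on the tool from outside, world axes, zero at the start; "ft_torque": the same for the moment, N m; "gripper_width": opening from 0.0 (shut) to 1.0 (fully open); "grasp_force": force on a finger pad.
Only numpy, scipy, OpenCV 4.12 (cv2) and the standard library are available. Lean on these libraries where they do the work, as an engineer would, in place of code of your own. Each camera call takes 0.05 s, during which the arm holds its last target. There are 200 camera calls.

## Working session

There is one attempt and no reset: what is moved stays moved. The work goes in short steps, Python scripts to look and compute and a tool call to move; the robot and the scene stay as the last step left them, time stands still between calls to the robot, and variables do not carry over. Pictures are saved under pics/ and viewed, at most 13 in all, crops included, and the job is handed in when it is done.

Besides the shell and the picture viewer there is one more tool, called as name(argument=value, ...) on one line, values as JSON. servo_tool: Moves the arm, as the interface text tells. Its arguments: {"type":"object","properties":{"moves":{"type":"array"}},"required":["moves"]}

```bash
mkdir -p pics
cat > h.py <<'E'
import numpy as np, cv2
from scipy.spatial.transform import Rotation as R
from plant import manip
def ray(f,u,v):
    d=np.linalg.inv(f["mtx"])@[u,v,1.]
    return np.array(f["eye"]),np.array(f["rotation"])@d
def onz(f,u,v,z):
    e,d=ray(f,u,v); return e+d*(z-e[2])/d[2]
def proj(f,p):
    c=np.array(f["rotation"]).T@(np.array(p)-f["eye"]); q=np.array(f["mtx"])@c; return q[:2]/q[2]
E
python3 - <<'E'
from h import *
import pickle
fs={}
for n in("scene","top"):
    f=manip.grab_frame(n); fs[n]=f; cv2.imwrite(f"pics/{n}0.png",f["image"]); print(n,f["eye"],np.round(f["rotation"],3).tolist(),f["mtx"][0])
pickle.dump(fs,open("f0.pkl","wb"))
s=manip.state(); print({k:np.round(v,3) for k,v in s.items()})
E
```

```text
scene [1.01747401 0.87258643 0.77795459] [-0.1, 0.224, 0.866, -0.435] [506.87827931   0.         280.10489274]
top [0.48582739 0.06700169 1.2132727 ] [-0.037, 0.706, -0.706, 0.033] [489.97873375   0.         283.25317734]
{'time': np.float64(0.1), 'joint_pos': array([ 1.188,  0.053,  1.614, -0.   ,  1.476, -0.119]), 'joint_vel': array([ 0.001, -0.002, -0.004,  0.   , -0.002,  0.002]), 'joint_efforts': array([ 0.0000e+00, -3.9491e+01, -3.7136e+01, -0.0000e+00,  4.0000e-03,
        0.0000e+00]), 'tool_pos': array([0.163, 0.603, 0.222]), 'tool_rot': array([-0.   ,  0.132,  0.991, -0.001]), 'contact_force': array([-0.408, -0.465,  0.406]), 'ft_torque': array([-0.012,  0.06 , -0.051]), 'grasp_force': np.float64(0.0), 'gripper_width': np.float64(0.999)}
```

View pics/top0.png

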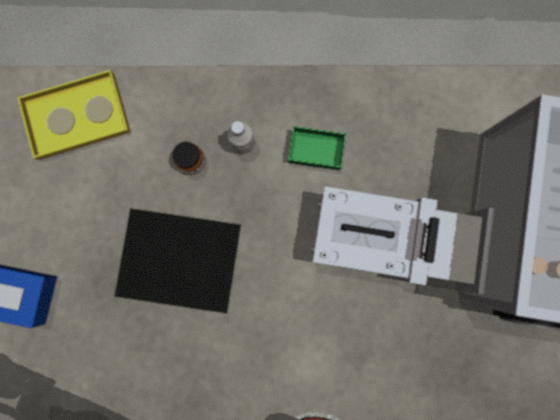

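View pics/scene0.png

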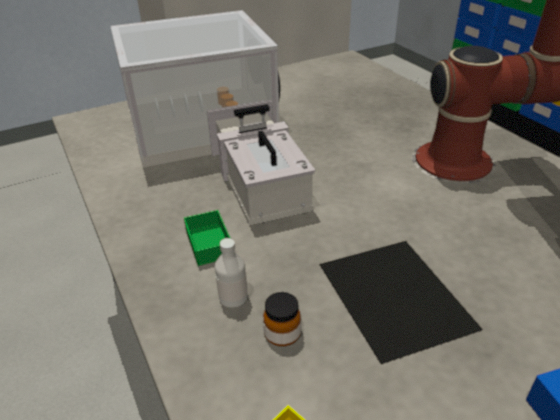

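The top view shows the lid around (368,232), with its bar from (342,228) to (393,234). The gate handle is at (431,241), the mat at (178,260), the bin at (317,148), the bottle at (239,135) and the jar at (187,156). The scene view shows the same layout. The camera rotation is a quaternion, so I'll fix the helper and then measure.

```bash
sed -i 's/np.array(f\["rotation"\])/Q(f)/g' h.py
cat >> h.py <<'E'
def Q(f): return R.from_quat(f["rotation"],scalar_first=True).as_matrix()
def dark(f,x0,y0,x1,y1,t=60):
    m=np.zeros(f["image"].shape[:2],np.uint8); g=f["image"].max(2); m[y0:y1,x0:x1]=(g[y0:y1,x0:x1]<t)*255
    c=max(cv2.findContours(m,cv2.RETR_EXTERNAL,cv2.CHAIN_APPROX_NONE)[0],key=cv2.contourArea); return c
E
python3 - <<'E'
from h import *
import pickle
fs=pickle.load(open("f0.pkl","rb")); t=fs["top"]; s=fs["scene"]
def rep(n,c,z,f=t):
    r=cv2.minAreaRect(c); P=np.array([onz(f,*p,z)[:2] for p in cv2.boxPoints(r)])
    e=[P[1]-P[0],P[2]-P[1]]; print(n,"px",np.round(r[0],1),"c",P.mean(0).round(4),"sides",[(round(np.linalg.norm(v),4),round(np.degrees(np.arctan2(v[1],v[0])),1)) for v in e])
    return P.mean(0)
rep("mat",dark(t,105,200,250,320),.004)
rep("bar",dark(t,335,215,405,245),.165)
rep("gate",dark(t,424,212,442,268),.178)
rep("bar s",dark(s,250,128,285,168),.165,s)
rep("gate s",dark(s,230,98,275,122),.178,s)
# chamber/lid bright contour at z .126
g=t["image"].min(2); m=np.zeros_like(g); m[180:285,308:424]=(g[180:285,308:424]>135)*255
c=max(cv2.findContours(m,0,cv2.CHAIN_APPROX_NONE)[0],key=cv2.contourArea); rep("lid",c,.126)
# two-view height of gate handle centre
def tri(a,b):
    e1,d1=ray(t,*a); e2,d2=ray(s,*b); A=np.stack([d1,-d2],1); k=np.linalg.lstsq(A,e2-e1,rcond=None)[0]
    p,q=e1+d1*k[0],e2+d2*k[1]; return ((p+q)/2).round(4),np.linalg.norm(p-q).round(4)
ctr=lambda c:cv2.minAreaRect(c)[0]
print(tri(ctr(dark(t,424,212,442,268)),ctr(dark(s,230,98,275,122))),tri(ctr(dark(t,335,215,405,245)),ctr(dark(s,250,128,285,168))))
a=cv2.resize(t["image"][170:300,290:470],None,fx=4,fy=4,interpolation=3)
cv2.imwrite("pics/crop.png",a)
E
```

```text
mat px [177.2 260.2] c [0.478  0.3352] sides [(np.float64(0.2177), np.float64(-6.7)), (np.float64(0.282), np.float64(-98.5))]
bar px [367.4 230.6] c [ 0.5414 -0.1064] sides [(np.float64(0.0116), np.float64(-10.1)), (np.float64(0.1107), np.float64(-99.5))]
gate px [428.8 239.2] c [ 0.5228 -0.2333] sides [(np.float64(0.0917), np.float64(-8.6)), (np.float64(0.0264), np.float64(-97.2))]
bar s px [267.  147.8] c [ 0.5542 -0.0802] sides [(np.float64(0.0301), np.float64(-156.0)), (np.float64(0.1562), np.float64(79.4))]
gate s px [251.2 111.1] c [ 0.5127 -0.2486] sides [(np.float64(0.0947), np.float64(167.5)), (np.float64(0.0541), np.float64(66.3))]
lid px [365.7 231.2] c [ 0.543  -0.1091] sides [(np.float64(0.1746), np.float64(-8.8)), (np.float64(0.2143), np.float64(-98.5))]
(array([ 0.5219, -0.2301,  0.1879]), np.float64(0.001)) (array([ 0.541 , -0.109 ,  0.1448]), np.float64(0.0033))
```

View pics/crop.png

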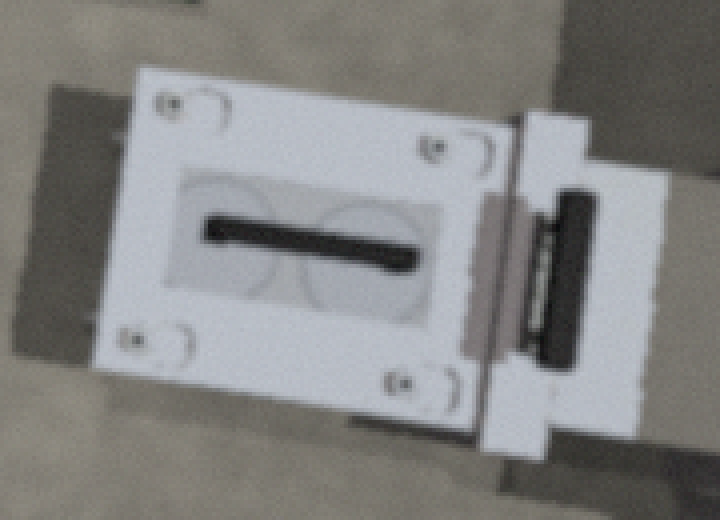

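The crop shows the lid seated, with the studs at the narrow slot ends (on the +y side). The gate bar is centred at crop (567,280), which is full-image (431.8,240). The chamber yaw is about -8.5°. Once I turn the tool +83.3°, tool x lines up with chamber +y, tool y with chamber +x, and z points down. First I'll go above the gate.

servo_tool(moves=[[[0,0,-10,0,0,10.4,0],[0,0,-10,0,0,10.4,0],[0,0,-10,0,0,10.4,0],[0,0,-10,0,0,10.4,0],[0,0,-10,0,0,10.4,0],[0,0,-10,0,0,10.4,0],[0,0,-10,0,0,10.4,0],[0,0,-10,0,0,10.4,0],[-48,30,0,0,0,0,0],[-48,30,0,0,0,0,0],[-48,30,0,0,0,0,0],[-48,30,0,0,0,0,0]]])

```text
time: 1.6
tool_pos: [0.2542, 0.3943, 0.3029]
tool_rot: [0.0, 0.756, 0.654, -0.0]
contact_force: [0.8, 0.1, 0.4]
gripper_width: -0.0
grasp_force: 0.0
```

servo_tool(moves=[[[-48,30,0,0,0,0,0],[-48,30,0,0,0,0,0],[-48,30,0,0,0,0,0],[-48,30,0,0,0,0,0],[-48,30,0,0,0,0,0],[-48,30,0,0,0,0,0],[-48,30,0,0,0,0,0],[-48,30,0,0,0,0,0],[-48,30,0,0,0,0,0],[-48,30,0,0,0,0,0],[-45,30,0,0,0,0,0],[0,0,0,0,0,0,0]]])

```text
time: 3.1
tool_pos: [0.5047, -0.1738, 0.3017]
tool_rot: [-0.001, 0.758, 0.652, -0.001]
contact_force: [0.2, 0.8, -0.1]
gripper_width: -0.001
grasp_force: 0.0
```

Run:
```python
from h import *
import pickle
f=manip.grab_frame("wrist"); cv2.imwrite("pics/w1.png",f["image"]); pickle.dump(f,open("w1.pkl","wb"))
s=manip.state(); print(s["time"],s["tool_pos"].round(4),R.from_quat(s["tool_rot"],scalar_first=True).as_matrix().round(3).tolist(),s["contact_force"].round(1))
print("tcp-tip px",proj(f,np.array(s["tool_pos"])-[0,0,.014]))
```

```text
3.15 [ 0.5044 -0.1722  0.3021] [[0.147, 0.989, -0.002], [0.989, -0.147, 0.002], [0.001, -0.003, -1.0]] [0.5 0.1 0.3]
tcp-tip px [280.22768739 248.22098561]
```

View pics/w1.png

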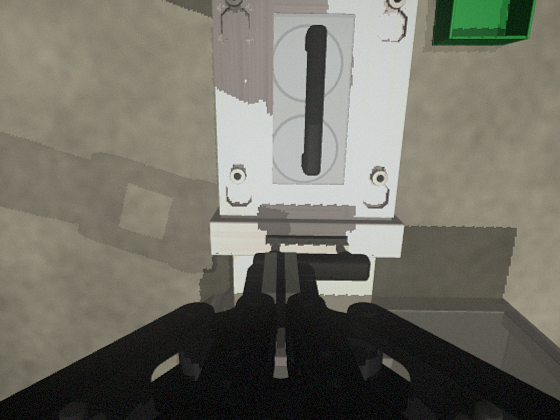

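The wrist view shows the lid bar from (316,27) to (312,173). The right end of the gate bar is at (370,267), rows 254-280, and its stems are near columns 275 and 345. The arm stopped about 60 mm short because of clipping.

Run:
```python
from h import *
import pickle
f=pickle.load(open("w1.pkl","rb")); t=pickle.load(open("f0.pkl","rb"))["top"]; s=manip.state()
M=R.from_quat(s["tool_rot"],scalar_first=True).as_matrix(); T=s["tool_pos"]
L=lambda p:((M.T@(p-T))*1000).round(1)
a,b=onz(f,316,27,.165),onz(f,312,173,.165); print("lid bar",a,b,np.linalg.norm(a-b),np.degrees(np.arctan2(*(a-b)[1::-1])),"mid tool",L((a+b)/2))
for z in(.17,.18,.19): print(z,"gate end wrist",L(onz(f,370,267,z)),"top",L(onz(t,431.75,240,z)))
# housing top corners z .132 near edge and lid bar top view
h1,h2=onz(f,211,220,.132),onz(f,404,222,.132); print("housing",L(h1),L(h2),np.degrees(np.arctan2(*(h2-h1)[1::-1])))
print("studs", [L(onz(f,*p,.1335)) for p in((237,176),(380,178))])
```

```text
lid bar [ 0.54868407 -0.05343058  0.165     ] [ 0.53217754 -0.16187373  0.165     ] 0.10969221841294186 81.34523114698834 mid tool [ 69.   26.6 137.1]
0.17 gate end wrist [-69.2  79.1 131.8] top [-66.5  27.3 132. ]
0.18 gate end wrist [-64.2  76.3 121.8] top [-63.6  26.5 122. ]
0.19 gate end wrist [-59.3  73.5 111.8] top [-60.8  25.7 112. ]
housing [-38.2 -66.8 170.2] [-40.5 119.  169.7] -9.15021214459995
studs [array([  5.2, -39.9, 168.7]), array([  3.1,  92.1, 168.4])]
```

servo_tool(moves=[[[-30,13,0,0,0,0,0],[-30,13,0,0,0,0,0],[0,0,30,0,0,0,0],[0,0,30,0,0,0,0],[0,0,20,0,0,0,0],[0,0,0,0,0,0,0]]])

```text
time: 3.9
tool_pos: [0.5206, -0.2329, 0.2216]
tool_rot: [-0.002, 0.756, 0.654, -0.0]
contact_force: [0.7, 0.6, 0.0]
gripper_width: 0.001
grasp_force: 0.0
```

Run:
```python
from h import *
f=manip.grab_frame("wrist"); s=manip.state(); g=manip.grab_frame("scene")
a=cv2.resize(f["image"][200:380,180:400],None,fx=2,fy=2); b=cv2.resize(g["image"][70:180,200:320],None,fx=3.2727,fy=3.2727)
cv2.imwrite("pics/w2.png",np.hstack([a,b[:360]])); print(s["tool_pos"],s["contact_force"],s["time"])
```

```text
[ 0.52142528 -0.23354107  0.22329507] [ 0.62641759 -0.68877012 -0.17217084] 3.95
```

View pics/w2.png

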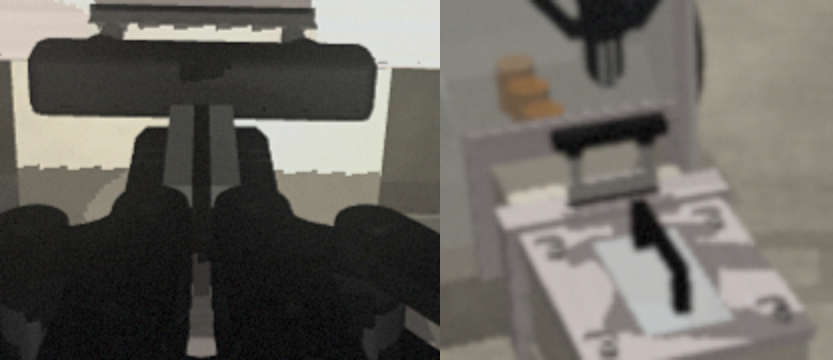

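The fingertips (crop (202,105)) are above the bar (crop centre (202,82), full image (281,241)) and centred sideways. I'll check the fore-aft offset next.

Run:
```python
from h import *
f=manip.grab_frame("wrist"); s=manip.state(); M=R.from_quat(s["tool_rot"],scalar_first=True).as_matrix()
for z in (.175,.185,.195,.205):
    p=s["tool_pos"].copy(); p[2]=z; L=lambda v:(M.T@(onz(f,281,v,z)-s["tool_pos"])*1000).round(1)
    print(z,proj(f,p).round(1),"bar back/front edges",L(260),L(221))
```

```text
0.175 [281.5 227.2] bar back/front edges [-21.6  -0.4  50.1] [ 4.  -0.4 50.1]
0.185 [281.6 233.2] bar back/front edges [-16.9  -0.4  40.1] [ 7.5 -0.4 40.1]
0.195 [281.7 239.7] bar back/front edges [-12.2  -0.4  30.1] [10.9 -0.4 30.1]
0.205 [281.8 246.9] bar back/front edges [-7.5 -0.5 20.1] [14.3 -0.5 20.1]
```

The handle top is high, around 0.20, and the tips are close to its centre (about 1-2 mm off). I'll descend gently.

servo_tool(moves=[[[1,0,2,0,0,0,0],[0,0,2,0,0,0,0],[0,0,2,0,0,0,0],[0,0,0,0,0,0,0]]])

```text
time: 4.55
tool_pos: [0.5216, -0.2333, 0.2171]
tool_rot: [-0.0, 0.757, 0.654, -0.0]
contact_force: [0.1, -0.4, 0.4]
gripper_width: 0.001
grasp_force: 0.0
```

servo_tool(moves=[[[0,0,1.5,0,0,0,0],[0,0,1.5,0,0,0,0],[0,0,0,0,0,0,0]]])

```text
time: 4.92
tool_pos: [0.5216, -0.2333, 0.2142]
tool_rot: [-0.0, 0.757, 0.654, -0.0]
contact_force: [1.0, -0.8, -0.3]
gripper_width: -0.003
grasp_force: 0.0
```

servo_tool(moves=[[[0,0,1.5,0,0,0,0],[0,0,1.5,0,0,0,0],[0,0,0,0,0,0,0]]])

```text
time: 5.3
tool_pos: [0.5217, -0.2332, 0.2112]
tool_rot: [-0.0, 0.757, 0.654, -0.0]
contact_force: [-0.1, 0.1, -0.3]
gripper_width: -0.002
grasp_force: 0.0
```

servo_tool(moves=[[[0,0,1.5,0,0,0,0],[0,0,1.5,0,0,0,0],[0,0,0,0,0,0,0]]])

```text
time: 5.68
tool_pos: [0.5216, -0.2332, 0.2082]
tool_rot: [-0.0, 0.757, 0.654, -0.0]
contact_force: [-0.6, -0.0, 0.0]
gripper_width: 0.002
grasp_force: 0.0
```

servo_tool(moves=[[[0,0,1.5,0,0,0,0],[0,0,1.5,0,0,0,0],[0,0,0,0,0,0,0]]])

```text
time: 6.05
tool_pos: [0.5216, -0.2332, 0.2052]
tool_rot: [-0.0, 0.756, 0.654, -0.0]
contact_force: [-0.6, 0.4, -0.4]
gripper_width: 0.002
grasp_force: 0.0
```

servo_tool(moves=[[[0,0,1.5,0,0,0,0],[0,0,1.5,0,0,0,0],[0,0,0,0,0,0,0]]])

```text
time: 6.42
tool_pos: [0.5216, -0.2333, 0.2022]
tool_rot: [-0.0, 0.757, 0.654, -0.0]
contact_force: [-0.8, 0.3, 0.2]
gripper_width: 0.003
grasp_force: 0.0
```

Run:
```python
from h import *
f=manip.grab_frame("wrist"); s=manip.state(); g=manip.grab_frame("scene")
a=cv2.resize(f["image"][180:360,180:400],None,fx=2,fy=2); b=cv2.resize(g["image"][70:180,200:320],None,fx=3.2727,fy=3.2727)
cv2.imwrite("pics/w3.png",np.hstack([a,b[:360]])); print(s["tool_pos"],s["contact_force"],s["time"])
```

```text
[ 0.52170976 -0.23328396  0.20229689] [-0.00973629 -0.06033827  0.2158831 ] 6.475
```

View pics/w3.png

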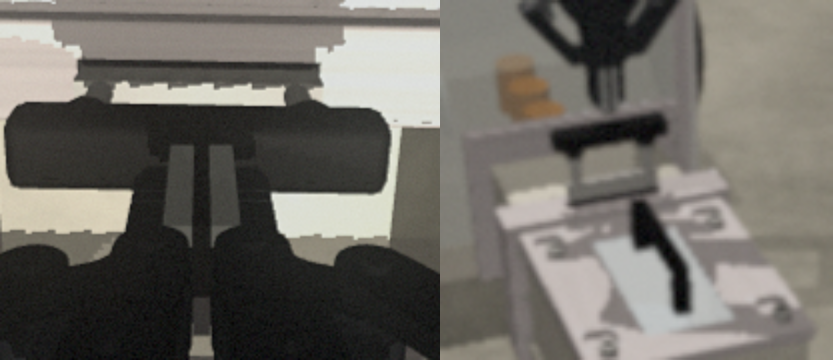

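The fingertips (crop (200,145)) are over the bar, which spans crop rows 103-190 and columns 5-390. There is only a small gap left in the scene view.

Run:
```python
from h import *
f=manip.grab_frame("wrist"); s=manip.state(); M=R.from_quat(s["tool_rot"],scalar_first=True).as_matrix()
for z in (.165,.17,.175,.18,.185,.19):
    L=lambda u,v:(M.T@(onz(f,u,v,z)-s["tool_pos"])*1000).round(1)[:2]
    print(z,"back/front",L(281,275),L(281,231),"ends",L(182.5,250),L(375,250))
print(proj(f,s["tool_pos"]-[0,0,.014]))
```

```text
0.165 back/front [-25.9  -0.1] [ 1.9 -0.1] ends [ -9.8 -57.2] [-9.9 54.3]
0.17 back/front [-23.3  -0.1] [ 3.8 -0.1] ends [ -7.6 -55.7] [-7.7 52.9]
0.175 back/front [-20.6  -0.1] [ 5.7 -0.1] ends [ -5.4 -54.2] [-5.5 51.4]
0.18 back/front [-18.   -0.2] [ 7.5 -0.2] ends [ -3.2 -52.7] [-3.3 50. ]
0.185 back/front [-15.4  -0.2] [ 9.4 -0.2] ends [ -1.  -51.1] [-1.1 48.5]
0.19 back/front [-12.8  -0.2] [11.3 -0.2] ends [  1.2 -49.6] [ 1.1 47. ]
[281.32724818 250.81546987]
```

servo_tool(moves=[[[-3,0,1.5,0,0,0,0],[0,0,1.5,0,0,0,0],[0,0,0,0,0,0,0]]])

```text
time: 6.95
tool_pos: [0.5212, -0.2363, 0.1991]
tool_rot: [-0.0, 0.757, 0.654, -0.0]
contact_force: [0.1, 0.9, -0.2]
gripper_width: 0.005
grasp_force: 0.0
```

servo_tool(moves=[[[0,0,1.5,0,0,0,0],[0,0,1.5,0,0,0,0],[0,0,0,0,0,0,0]]])

```text
time: 7.32
tool_pos: [0.5212, -0.2362, 0.1961]
tool_rot: [-0.0, 0.756, 0.654, -0.0]
contact_force: [0.8, 0.1, 0.1]
gripper_width: -0.001
grasp_force: 0.0
```

servo_tool(moves=[[[0,0,1.5,0,0,0,0],[0,0,1.5,0,0,0,0],[0,0,0,0,0,0,0]]])

```text
time: 7.7
tool_pos: [0.5212, -0.2362, 0.1932]
tool_rot: [-0.0, 0.756, 0.654, -0.0]
contact_force: [-0.1, -0.2, -0.0]
gripper_width: 0.002
grasp_force: 0.0
```

servo_tool(moves=[[[0,0,1.5,0,0,0,0],[0,0,1.5,0,0,0,0],[0,0,0,0,0,0,0]]])

```text
time: 8.07
tool_pos: [0.5212, -0.2362, 0.1902]
tool_rot: [-0.0, 0.756, 0.654, -0.0]
contact_force: [0.5, -1.1, -0.2]
gripper_width: -0.001
grasp_force: 0.0
```

Run:
```python
from h import *
f=manip.grab_frame("wrist"); s=manip.state(); g=manip.grab_frame("scene")
a=cv2.resize(f["image"][180:360,180:400],None,fx=2,fy=2); b=cv2.resize(g["image"][85:145,220:300],None,fx=5,fy=5)
cv2.imwrite("pics/w4.png",np.hstack([a[:300],b[:300,:360]])); print(s["tool_pos"],s["contact_force"],s["time"])
```

```text
[ 0.5212424 -0.2362611  0.1902599] [ 0.01393004  0.20568145 -0.266479  ] 8.125
```

View pics/w4.png

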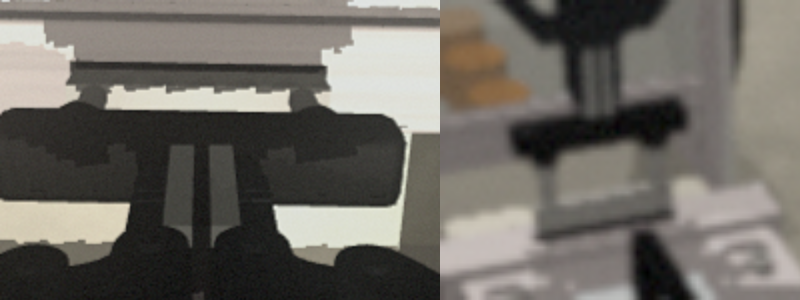

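The fingers sit on the line of the bar, very close to its top face. In the wrist crop the tips are at row 145 and the bar spans rows 110-203. I'll keep going in small steps.

servo_tool(moves=[[[0,0,1,0,0,0,0],[0,0,1,0,0,0,0],[0,0,0,0,0,0,0]]])

```text
time: 8.55
tool_pos: [0.5215, -0.2364, 0.1891]
tool_rot: [0.0, 0.756, 0.654, 0.0]
contact_force: [-1.5, 1.0, 4.2]
gripper_width: -0.002
grasp_force: 1.9
```

servo_tool(moves=[[[0,0,1,0,0,0,0],[0,0,0,0,0,0,0]]])

```text
time: 8.8
tool_pos: [0.5214, -0.2364, 0.1876]
tool_rot: [0.0, 0.757, 0.654, 0.0]
contact_force: [-0.1, 1.4, 4.3]
gripper_width: -0.002
grasp_force: 2.0
```

Force holds at 4.3 N while moving, so the gate is sliding and was open. I'll drive it home.

servo_tool(moves=[[[0,0,1,0,0,0,0],[0,0,1,0,0,0,0],[0,0,0,0,0,0,0]]])

```text
time: 9.18
tool_pos: [0.5214, -0.2364, 0.1853]
tool_rot: [0.0, 0.757, 0.654, 0.0]
contact_force: [-0.8, -0.1, 3.2]
gripper_width: -0.001
grasp_force: 1.8
```

servo_tool(moves=[[[0,0,1,0,0,0,0],[0,0,1,0,0,0,0],[0,0,0,0,0,0,0]]])

```text
time: 9.55
tool_pos: [0.5214, -0.2363, 0.1833]
tool_rot: [0.0, 0.757, 0.654, 0.0]
contact_force: [1.1, 0.3, 3.9]
gripper_width: -0.0
grasp_force: 1.8
```

servo_tool(moves=[[[0,0,1,0,0,0,0],[0,0,1,0,0,0,0],[0,0,0,0,0,0,0]]])

```text
time: 9.93
tool_pos: [0.5214, -0.2364, 0.1815]
tool_rot: [0.0, 0.757, 0.654, 0.0]
contact_force: [-0.2, -0.7, 4.1]
gripper_width: -0.0
grasp_force: 2.1
```

servo_tool(moves=[[[0,0,1,0,0,0,0],[0,0,1,0,0,0,0],[0,0,0,0,0,0,0]]])

```text
time: 10.3
tool_pos: [0.5215, -0.2364, 0.1808]
tool_rot: [0.0, 0.756, 0.654, 0.0]
contact_force: [-1.9, 1.2, 7.9]
gripper_width: 0.003
grasp_force: 4.4
```

Run:
```python
from h import *
f=manip.grab_frame("wrist"); s=manip.state(); g=manip.grab_frame("scene")
a=cv2.resize(f["image"][180:360,180:400],None,fx=2,fy=2); b=cv2.resize(g["image"][85:145,220:300],None,fx=5,fy=5)
cv2.imwrite("pics/w5.png",np.hstack([a[:300],b[:300,:360]])); print(s["tool_pos"],s["contact_force"],s["ft_torque"],manip.tcp_to_tips)
```

```text
[ 0.52148622 -0.23639954  0.18075441] [-2.67794324  1.80296481  8.88481029] [0.17125223 0.34678257 0.0168247 ] 0.014
```

View pics/w5.png

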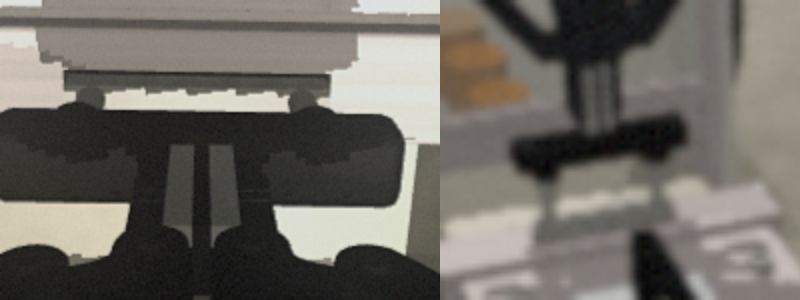

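The bar has come down with the fingers, and the force is now rising (8.9 N) with almost no travel, so this is the stop. I'll build up to about 15 N.

servo_tool(moves=[[[0,0,1,0,0,0,0],[0,0,0,0,0,0,0]]])

```text
time: 10.65
tool_pos: [0.5216, -0.2364, 0.1804]
tool_rot: [0.0, 0.756, 0.654, 0.0]
contact_force: [-2.5, 1.7, 10.9]
gripper_width: 0.0
grasp_force: 5.6
```

servo_tool(moves=[[[0,0,1.5,0,0,0,0],[0,0,0,0,0,0,0],[0,0,0,0,0,0,0]]])

```text
time: 11.02
tool_pos: [0.5216, -0.2365, 0.1799]
tool_rot: [0.001, 0.756, 0.654, 0.0]
contact_force: [-4.2, 2.2, 14.3]
gripper_width: 0.001
grasp_force: 7.4
```

servo_tool(moves=[[[0,0,0.5,0,0,0,0],[0,0,0,0,0,0,0],[0,0,0,0,0,0,0],[0,0,0,0,0,0,0],[0,0,0,0,0,0,0],[0,0,0,0,0,0,0]]])

```text
time: 11.78
tool_pos: [0.5217, -0.2365, 0.1797]
tool_rot: [0.001, 0.756, 0.654, 0.0]
contact_force: [-4.7, 1.8, 16.9]
gripper_width: -0.002
grasp_force: 7.9
```

The gate has stopped solidly: 16.9 N held for over half a second with no further travel. Next I'll go up and over to hover above the lid bar.

servo_tool(moves=[[[0,0,-10,0,0,0,0],[0,0,-25,0,0,0,0],[0,0,-29,0,0,0,0],[43,0,0,0,0,0.4,50],[43,0,0,0,0,0,50],[44,0,0,0,0,0,50],[0,0,0,0,0,0,50],[0,0,0,0,0,0,50]]])

```text
time: 12.78
tool_pos: [0.5402, -0.1078, 0.2393]
tool_rot: [-0.001, 0.759, 0.651, -0.001]
contact_force: [-0.0, 0.3, 0.3]
gripper_width: 0.586
grasp_force: 0.0
```

Run:
```python
from h import *
f=manip.grab_frame("wrist"); s=manip.state(); M=R.from_quat(s["tool_rot"],scalar_first=True).as_matrix()
cv2.imwrite("pics/w6.png",f["image"]); print(s["time"],s["tool_pos"],s["contact_force"].round(1),s["gripper_width"])
print(proj(f,s["tool_pos"]-[0,0,.08]))
import pickle; pickle.dump((f,s),open("w6.pkl","wb"))
```

```text
12.825 [ 0.54026459 -0.10828261  0.23955714] [ 0.7 -0.7  0.4] 0.5894109274568909
[281.41567843 212.39541719]
```

View pics/w6.png

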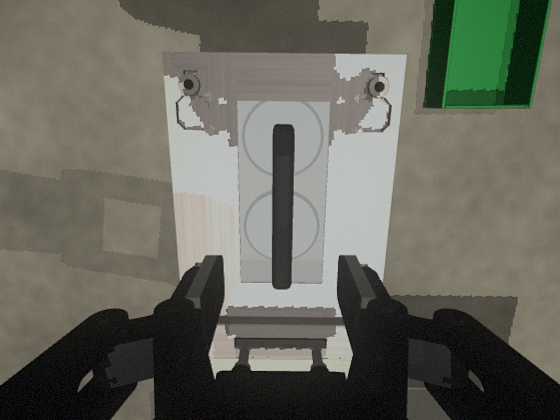

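The bar runs from (284,125) to (282,288). The tool projects to (281.4,212), so it is centred within about 1 mm. I'll descend and grip.

servo_tool(moves=[[[0,1,25,0,0,0,50],[0,0,25,0,0,0,50],[0,0,20,0,0,0,50],[0,0,13,0,0,0,50],[0,0,0,0,0,0,25],[0,0,0,0,0,0,16],[0,0,0,0,0,0,5],[0,0,0,0,0,0,5],[0,0,0,0,0,0,5]]])

```text
time: 13.95
tool_pos: [0.5423, -0.1081, 0.1587]
tool_rot: [0.001, 0.759, 0.651, 0.0]
contact_force: [-1.2, -0.7, 4.7]
gripper_width: 0.115
grasp_force: 59.3
```

servo_tool(moves=[[[0,0,0,0,0,0,5],[0,0,0,0,0,0,5]]])

```text
time: 14.2
tool_pos: [0.5423, -0.1081, 0.1587]
tool_rot: [0.001, 0.759, 0.651, 0.0]
contact_force: [-1.5, -0.7, 4.9]
gripper_width: 0.116
grasp_force: 59.6
```

Run:
```python
from h import *
f=manip.grab_frame("wrist"); s=manip.state()
cv2.imwrite("pics/w7.png",cv2.resize(f["image"][130:330,130:430],None,fx=2.5,fy=2.5)); print(s["time"],s["tool_pos"],s["contact_force"].round(1),s["ft_torque"],s["gripper_width"],s["grasp_force"])
```

```text
14.25 [ 0.54231315 -0.10813913  0.1586575 ] [-1.3 -0.7  5.4] [-0.03180844  0.22871234 -0.04532157] 0.11333830314141699 59.60997562855482
```

View pics/w7.png

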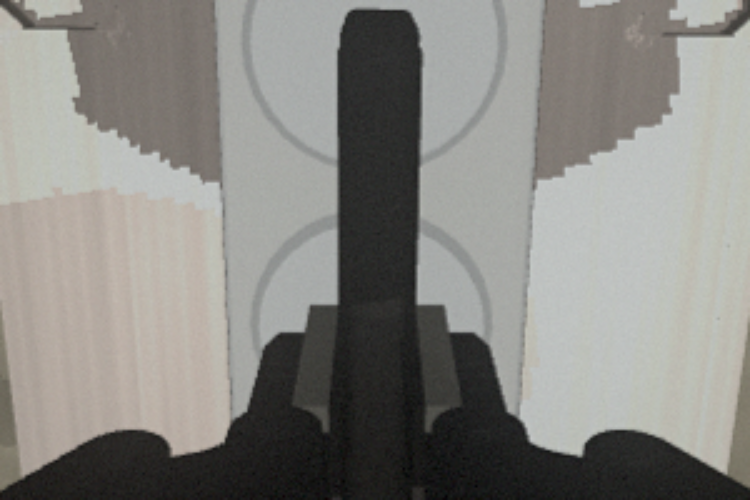

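The bar is gripped firmly between the pads and the lid is still flat on the rim. I'll relieve the slight down-push and slide the lid towards chamber +y. I'll feel for the +33 stop, then come back 9 mm.

servo_tool(moves=[[[0,0,-2,0,0,0,5],[5,0,0,0,0,0,5],[5,0,0,0,0,0,5],[5,0,0,0,0,0,5],[5,0,0,0,0,0,5],[0,0,0,0,0,0,5]]])

```text
time: 15.0
tool_pos: [0.5445, -0.0869, 0.1588]
tool_rot: [-0.001, 0.759, 0.652, 0.0]
contact_force: [-0.1, 0.8, -4.3]
gripper_width: 0.115
grasp_force: 58.5
```

servo_tool(moves=[[[0,0,1,0,0,0,5],[2,0,0,0,0,0,5],[2,0,0,0,0,0,5],[0,0,0,0,0,0,5]]])

```text
time: 15.5
tool_pos: [0.5457, -0.0846, 0.1588]
tool_rot: [0.001, 0.759, 0.651, 0.0]
contact_force: [1.2, -2.7, -1.1]
gripper_width: 0.115
grasp_force: 59.4
```

servo_tool(moves=[[[2,0,0,0,0,0,5],[2,0,0,0,0,0,5],[0,0,0,0,0,0,5]]])

```text
time: 15.88
tool_pos: [0.5462, -0.0803, 0.1587]
tool_rot: [0.0, 0.759, 0.651, 0.0]
contact_force: [-0.5, -3.8, 0.6]
gripper_width: 0.113
grasp_force: 59.6
```

Still sliding (28 mm so far), with only friction resisting.

servo_tool(moves=[[[1.5,0,0,0,0,0,5],[1.5,0,0,0,0,0,5],[0,0,0,0,0,0,5]]])

```text
time: 16.25
tool_pos: [0.5462, -0.0799, 0.1588]
tool_rot: [0.002, 0.759, 0.651, -0.002]
contact_force: [-2.1, -11.7, 1.0]
gripper_width: 0.115
grasp_force: 59.6
```

The stop is felt at 28.5 mm of travel, so the lid started at y≈4.5 mm, which agrees with vision. Now back to y=24.

servo_tool(moves=[[[-4,0,0,0,0,0,5],[-4,0,0,0,0,0,5],[-2.5,0,0,0,0,0,5],[0,0,0,0,0,0,5]]])

```text
time: 16.75
tool_pos: [0.545, -0.0872, 0.1587]
tool_rot: [-0.0, 0.759, 0.651, 0.0]
contact_force: [0.5, 3.8, 2.7]
gripper_width: 0.116
grasp_force: 60.2
```

servo_tool(moves=[[[-0.5,0,-2,0,0,0,5],[0,0,-3,0,0,0,5],[0,0,-4,0,0,0,5],[0,0,0,0,0,0,5]]])

```text
time: 17.25
tool_pos: [0.5447, -0.0883, 0.1674]
tool_rot: [0.0, 0.759, 0.651, -0.0]
contact_force: [0.4, 0.8, -5.5]
gripper_width: 0.116
grasp_force: 58.7
```

The lid is free, with a weight of about 5.5 N. I'll raise it and carry it to the mat.

servo_tool(moves=[[[0,0,-8,0,0,0,5],[0,0,-14,0,0,0,5],[0,0,-20,0,0,0,5],[0,0,-25,0,0,0,5],[0,0,-25,0,0,0,5],[0,0,-10,0,0,0,5],[8,-2,0,0,0,0,5],[18,-6,0,0,0,0,5],[28,-9,0,0,0,0,5],[34,-11,0,0,0,0,5],[34,-11,0,0,0,0,5],[34,-11,0,0,0,0,5]]])

```text
time: 18.75
tool_pos: [0.5174, 0.076, 0.2677]
tool_rot: [-0.001, 0.759, 0.652, -0.001]
contact_force: [0.5, -0.8, -5.3]
gripper_width: 0.116
grasp_force: 58.7
```

servo_tool(moves=[[[34,-11,0,0,0,0,5],[34,-11,0,0,0,0,5],[34,-11,0,0,0,0,5],[34,-11,0,0,0,0,5],[34,-11,0,0,0,0,5],[34,-10,0,0,0,0,5],[28,-8,0,0,0,0,5],[14,-4,0,0,0,0,5],[6,-1,0,0,0,0,5],[0,0,0,0,0,0,5],[0,0,0,0,0,0,5]]])

```text
time: 20.12
tool_pos: [0.4802, 0.3338, 0.2694]
tool_rot: [0.0, 0.759, 0.651, -0.0]
contact_force: [0.3, -0.3, -6.8]
gripper_width: 0.115
grasp_force: 58.6
```

servo_tool(moves=[[[0,0,10,0,0,0,5],[0,0,25,0,0,0,5],[0,0,35,0,0,0,5],[0,0,35,0,0,0,5],[0,0,35,0,0,0,5],[0,0,30,0,0,0,5],[0,0,20,0,0,0,5],[0,0,12,0,0,0,5],[0,0,5,0,0,0,5],[0,0,0,0,0,0,5],[0,0,0,0,0,0,5]]])

```text
time: 21.5
tool_pos: [0.4809, 0.335, 0.0637]
tool_rot: [0.0, 0.759, 0.651, 0.001]
contact_force: [0.7, -0.1, -4.7]
gripper_width: 0.113
grasp_force: 58.7
```

Run:
```python
from h import *
f=manip.grab_frame("scene"); g=manip.grab_frame("top")
cv2.imwrite("pics/p8.png",np.hstack([cv2.resize(f["image"],(400,300)),cv2.resize(g["image"],(400,300))]))
```

```text
(no output)
```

View pics/p8.png

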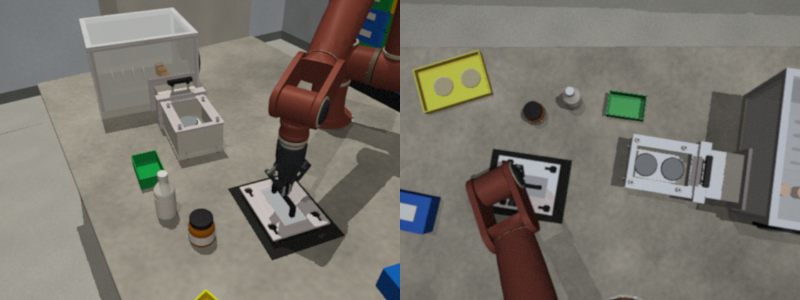

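The lid is held level over the mat (top view around (530,187) in the combined picture), and the bottle, jar and bin haven't moved. I'll lower the last 21 mm gently.

servo_tool(moves=[[[0,0,5,0,0,0,5],[0,0,5,0,0,0,5],[0,0,4,0,0,0,5],[0,0,3,0,0,0,5],[0,0,2,0,0,0,5],[0,0,1,0,0,0,5],[0,0,0,0,0,0,5],[0,0,0,0,0,0,5]]])

```text
time: 22.6
tool_pos: [0.4802, 0.3347, 0.0428]
tool_rot: [0.0, 0.759, 0.651, 0.0]
contact_force: [-1.1, -0.5, -3.1]
gripper_width: 0.114
grasp_force: 59.6
```

servo_tool(moves=[[[0,0,1,0,0,0,5],[0,0,1,0,0,0,5],[0,0,0,0,0,0,5]]])

```text
time: 22.98
tool_pos: [0.4803, 0.3348, 0.0427]
tool_rot: [0.0, 0.759, 0.651, -0.0]
contact_force: [-5.4, -4.6, 8.2]
gripper_width: 0.12
grasp_force: 62.8
```

The lid is resting on the mat. I'll release slowly and go up.

servo_tool(moves=[[[0,0,-1.5,0,0,0,5],[0,0,0,0,0,0,20],[0,0,0,0,0,0,35],[0,0,0,0,0,0,50],[0,0,0,0,0,0,50],[0,0,-10,0,0,0,50],[0,0,-25,0,0,0,50],[0,0,-40,0,0,0,50],[0,0,-50,0,0,0,50],[0,0,-30,0,0,0,50],[0,0,0,0,0,0,50]]])

```text
time: 24.35
tool_pos: [0.482, 0.3356, 0.2016]
tool_rot: [0.001, 0.759, 0.651, 0.004]
contact_force: [0.5, -0.1, 0.0]
gripper_width: 0.586
grasp_force: 0.0
```

Run:
```python
from h import *
f=manip.grab_frame("scene"); t=manip.grab_frame("top"); s=manip.state(); print(s["time"],s["tool_pos"],s["contact_force"].round(1),s["gripper_width"])
# numeric check: bright lid area in scene view at mat, bar still dark at expected place
for fr,n in((f,"scene"),):
    print(proj(fr,[.480,.335,.051]),proj(fr,[.480,.335,.010])); 
    for d in(-.06,.06):
        for e in(-.09,.09):
            p=np.array([.480,.335,.010])+d*np.array([.988,-.152,0])+e*np.array([.152,.988,0]); u,v=proj(fr,p).astype(int); print(u,v,fr["image"][v,u])
p=[f["image"],t["image"]]; import pickle
o=pickle.load(open("f0.pkl","rb")); print("moved-things diff",[np.abs(f["image"][a:b,c:d].astype(int)-o["scene"]["image"][a:b,c:d]).mean().round(1) for a,b,c,d in((205,265,180,232),(235,310,212,250),(290,350,260,305))])
```

```text
24.45 [0.47984105 0.33448039 0.1968071 ] [ 0.2 -0.9 -1.2] 0.5851124990859183
[396.0124764  277.41551934] [393.67604534 291.71791662]
397 256 [114 114 123]
444 315 [79 80 87]
348 270 [104 106 113]
389 332 [110 111 118]
moved-things diff [np.float64(2.3), np.float64(1.5), np.float64(2.2)]
```

The lid is flat on the mat, nothing is in contact, and the bottle, jar and bin are unmoved. Handing in.

```bash
python3 -c "
from plant import manip
print(manip.job_done())"
```

```text
the job is handed in; nothing more can be done
None
```

I drove the gate shut and confirmed it at about 17 N, then slid the lid to its wide slot ends, lifted it off and laid it on the mat; the job is handed in, but no verdict came back.

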